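# Level the blank magazine's bed and hold its guide rod through both bushes

## Task

The empty bed of the carton-blank magazine slopes towards you: turn the black wing knob at its front until the bed sits level, flush with the fixed cheek plate on its left. Then take the longer of the two steel guide rods from the wooden stand and lower it, without forcing it, down through the bush in the bracket and on through the bush in the bed. The clamp screw is still slack, so finish while holding the rod in the gripper, its nose well out below the bed's bush but hanging clear of the base plate; leave the short rod and the other things on the table where they are.

Things in the scene. Friction and masses are not known exactly. Their poses are not given: they have to be found in the camera images.
- magazine: Fixed frame of the blank magazine (grey, bare aluminium). Origin: on the table under its middle; at yaw 0 x points away from the robot, y left, z up. Base plate 236 x 290 mm centred at (-4, -10) mm, top at z = 16. Right rear: 24 mm square column at (94, -132), with an arm running forward to the bracket's bush; all end at z = 150. The slack clamp screw sticks out right to y = -171.
- cheek_top (a point): Middle of the top edge of the magazine's fixed grey cheek plate, at (-2, 127, 70) mm in the magazine's frame. The edge is 6 mm wide, runs 168 mm along the magazine's x, and is always level: the bed's top is flush with it when the bed is level.
- bed (a joint): Tilt of the aluminium bed plate (166 x 226 x 6 mm) about its pivot, rad: 0 = level (top at z = 70 mm), negative = robot-side edge low; starts at -0.084 to -0.060. Pivot axis along the magazine's y through (30, 0, 24) mm in its frame. Moved only by the wing knob; stays where that leaves it.
- bed_front (a point): Middle of the top front edge of the bed, at (-85, 8, 70) mm in the magazine's frame when the bed is level. The bed is empty; a 28 mm high lip stands along its rear edge and a 24 mm lip along its left edge.
- level_knob (a joint): Angle of the black wing knob, rad, growing as it turns clockwise seen from above; clockwise raises the bed's front. 0.0285 rad of bed tilt per rad of knob; the bed is level with the knob at 0. Starts at -2.95 to -2.1 (so take two grasps); range -3.4 to 2. Takes about 0.1 N m to turn and stays where it is left.
- knob_grip (a point): Point to grip on the wing knob, on its upright axis, at (-104, -30, 121) mm in the magazine's frame; stays at this height. The wing is a bar 52 mm long, 12 mm thick, 24 mm high (z = 108 to 132 mm), centred here. The point's x axis runs along the bar, y across its 12 mm; both turn with the knob.
- upper_bush (a point): Centre of the mouth of the bracket's bush, at (-10, -132, 150) mm in the magazine's frame. Aluminium block 34 x 34 mm, 20 mm deep, with an upright through bore of 13.6 mm, the mouth bevelled by about 2 mm.
- lower_bush (a point): Centre of the mouth of the bush in the bed. Same block and bore as the upper one, straight below it when the bed is level: mouth then at z = 76 mm, lower end at z = 56 mm, 40 mm above the base plate. It tilts with the bed: at the start it lies about 3 to 4 mm nearer the robot than the upper bush, so the rod would bind or jam.
- rod_stand: Light wooden block 56 x 126 x 46 mm, fixed. Origin: underside centre; z up. Three upright 14.6 mm holes, 40 mm deep, at y = -40, 0 and 40 mm in its frame; the two rods stand in the outer holes, either way round, the middle one is empty.
- long_rod: The longer guide rod: bright steel, 12 mm diameter, 165 mm long, about 0.14 kg, upright in the stand. Origin: centre of its nose (lower end); z runs along the rod to its top. Both ends are rounded (6 mm radius); the top 30 mm, with fine rings, is the place to grip. At the start the nose is 6 mm above the table, the top at 171 mm.
- tower_corner (a point): Foot of the nearest corner of the tall tower of packed cartons (0.6 m high, fixed) that fills the table behind and to the left of the work: from here it runs back and to the left. Its front right face runs from here away from the robot, slightly to the right (15 degrees). Keep hand and arm clear of it when swinging.
- short_rod: The shorter guide rod: same steel and 12 mm diameter, 105 mm long, in the other outer hole, its top at 111 mm. Not used; stays in its hole. Origin: centre of its nose.
- calculator: Grey pocket calculator, 118 x 72 x 17 mm, lying on the table; stays put. Origin: underside centre.
- glue_stick: Glue stick, 25 mm across, 95 mm high, standing; stays put. Origin: underside centre.

How it is judged:
On the way, in this order (a step that is already met when the one before it is completed fails the run):
1. the bed is level to within 0.010 rad and at rest (value of joint bed between -0.01 and 0.01 rad and velocity of joint level_knob between -0.05 and 0.05 rad/s), for 0.3 s.
2. the long rod's nose has gone down through the bracket's bush, the bed still level (value of joint bed between -0.01 and 0.01 rad and horizontal distance between long_rod and upper_bush below 0.004 m and z of long_rod in the frame of magazine below 0.13 m and angle between the z axis of long_rod and the z axis of magazine, either way round below 0.06 rad), for 0.1 s.
At the end, for the whole second after the job is handed in: Bed level to 0.010 rad; long rod upright to 0.05 rad, held in the fingers at rest (under 0.02 m/s), its nose within 3.5 mm of both bush axes and 20 to 50 mm above the table, so out of the bed's bush and clear of the base plate; short rod and bystanders within 30 mm of their start (value of joint bed between -0.01 and 0.01 rad and horizontal distance between long_rod and lower_bush below 0.0035 m and horizontal distance between long_rod and upper_bush below 0.0035 m and z of long_rod in the frame of magazine between 0.02 and 0.05 m and angle between the z axis of long_rod and the z axis of magazine, either way round below 0.05 rad and contact force between the fingers and long_rod above 2 N and linear speed of long_rod below 0.02 m/s and distance of each of short_rod, calculator, glue_stick from where it was at the start of the episode below 0.03 m); the arm keeps its last pose, push and grip.
It fails at once if the rod is forced: pressed on the magazine with more than 40 N (contact force between long_rod and magazine above 40 N).
It fails at once if the rod is let drop onto the base plate beneath the bushes (horizontal distance between long_rod and lower_bush below 0.01 m and z of long_rod in the frame of magazine below 0.0175 m).
It fails at once if the short rod or a bystander is knocked away (distance of any of short_rod, calculator, glue_stick from where it was at the start of the episode above 0.03 m).
It also fails if it takes over 72 s, if anything falls off the work surface, if the arm or the gripper's body presses on something with over 40 N, if the wrist force passes 120 N, or if a joint passes its speed limit or range.

## Robot

A 6-joint arm with a two-finger parallel gripper is mounted at the origin on a cart in front of the work surface, level with it; the furniture and walls round the work are solid. World frame = base frame: x ahead of the robot, y to its left, z up, the work surface at z = 0. Lengths are in m, angles in rad, forces in N, time in s.
With the tool pointing down it reaches from about 0.3 to 0.775 m from the base axis. Payload 14.6 kg.
Tool frame: the origin (TCP) lies midway between the tips of the shut fingers; the grasp point (between the pads) lies 19 mm behind it; z points along the fingers, y is the direction in which the jaws open and shut (so a half turn about z gives the same grasp; the last joint's range is limited). The gripper opens to 94 mm and grips with 3 to 60 N. Pads are 16 mm wide; open, the fingers measure 119 mm over their backs; the gripper's body (75 mm by 177 mm) begins 78 mm behind the grasp point.
Start: joints at [-1.211, 0.3, 1.521, -0, 1.321, -0.067], TCP at [0.228, -0.501, 0.205] pointing down, gripper open.
Joint ranges: [-3.03, 3.03], [-0.79, 2.21], [0.23, 2.52], [-1.04, 4.18], [0, 3.07], [-2.55, 2.55]. Speed limits (rad/s): [2.22, 2.22, 2.57, 3.14, 3.14, 3.14].

## Interface

Orientations are given as a 3x3 rotation matrix whose columns are the frame's x, y, z axes.
In Python, from cell import status, optics, job gives the robot as it stands.
- The arm moves only by the tool jog_arm, never from a script. Its argument "moves" is a list of rows, each a list of 7 numbers: the shift along the tool's x, y, z in cm, then the turn, a rotation vector about the tool's x, y, z in degrees, then the opening, from 0 (shut) to 1 (fully open). A call has 1 to 10 rows; each row shifts and turns the commanded pose from where the row before left it, along the tool's axes as they then stand; what a row does not reach is not made up. A row lasts 1/10 s, in which the tool goes at most 50 mm and 8.59 degrees, less where a joint would pass 70% of its speed; a pose out of reach is approached as far as the arm can. A call is refused whole if a number of a shift passes 5 or a number of a turn 8.59, either way. A call with a gripper value outside its range is refused whole. The fingers move at their own pace and stop on an object; the grip force is fixed at half the most. Time passes only in rows, so rows that do not move let the fingers close. It gives the time, the measured TCP pose, the force and the opening at its end, in the units of the state.
- status.sense(): the state, without advancing time (a new reading comes with each control period).
- optics.camera(name): name is "scene" or "top" or "wrist"; returns the picture (384x512x3 uint8, blue, green, red); there is no depth.
- optics.camera_info(name): a dict with "vertical_fov" (degrees; the focal length in pixels is half the picture's height over the tangent of half this angle, whatever the lens; pixels are square), "cx", "cy" (the principal point, pixels), "R" (3x3) and "t" (3): a world point X has camera coordinates R X + t; the wrist camera has in their place "tool_from_camera" (4x4, takes a point from camera to tool coordinates, whose origin is the TCP and whose axes are the flange's). Camera axes: x right, y down, z forward; pixel columns grow to the right and rows downward; lengths in m; the calibration is good to about 2 mm. The wrist camera is an equidistant fisheye: a pixel r from the principal point sees the ray r / f radians off the axis. A picture is of the moment at which its call begins: read the wrist's pose just before it. camera_info takes no time and is no camera call.
- job.job_done(): hands the job in, once; it reports no verdict.
The state is a dict: "time_s": time; "q": joint angles; "qvel": joint speeds; "joint_torque": joint torques, N m; "eef_pos": TCP position; "orientation": TCP orientation; "contact_force": force on the tool from outside, world axes, zero at the start; "moment": the same for the moment, N m; "opening": finger opening in m.
Only numpy, scipy, OpenCV 4.12 (cv2) and the standard library are available. Lean on these libraries where they do the work, as an engineer would, in place of code of your own. Each camera call takes 0.05 s, during which the arm holds its last target. There are 200 camera calls.

## Working session

There is one attempt and no reset: what is moved stays moved. The work goes in short steps, Python scripts to look and compute and a tool call to move; the robot and the scene stay as the last step left them, time stands still between calls to the robot, and variables do not carry over. Pictures are saved under pics/ and viewed, about 8 in all and at most 12, crops included, and the job is handed in when it is done.

Besides the shell and the picture viewer there is one more tool, called after "Call:" by a JSON object that holds its "fn" and its "kwargs", one argument or row to a line. jog_arm: Moves the arm, as the interface text tells. Its arguments: {"type":"object","properties":{"moves":{"type":"array"}},"required":["moves"]}

```bash
ls; mkdir -p pics; cat > h.py <<'E'
import numpy as np,cv2
from cell import status,optics,job
def f(ci): return 192/np.tan(np.radians(ci["vertical_fov"])/2)
def proj(n,X):
    ci=optics.camera_info(n);c=np.array(ci["R"])@np.array(X)+np.array(ci["t"])
    return ci["cx"]+f(ci)*c[0]/c[2],ci["cy"]+f(ci)*c[1]/c[2]
def ray(n,u,v):
    ci=optics.camera_info(n)
    if n=="wrist":
        s=status.sense();R=np.array(s["orientation"]);p=np.array(s["eef_pos"]);T=np.array(ci["tool_from_camera"])
        d=np.array([u-ci["cx"],v-ci["cy"]]);r=np.hypot(*d);th=r/f(ci)
        dc=np.r_[np.sin(th)*d/max(r,1e-9),np.cos(th)]
        return p+R@T[:3,3],R@T[:3,:3]@dc
    R=np.array(ci["R"]);t=np.array(ci["t"])
    return -R.T@t,R.T@np.array([(u-ci["cx"])/f(ci),(v-ci["cy"])/f(ci),1])
def atz(n,u,v,z):
    o,d=ray(n,u,v);return o+d*(z-o[2])/d[2]
E
python3 - <<'E'
from h import *
for n in("scene","top"):
    im=optics.camera(n);cv2.imwrite(f"pics/{n}0.png",cv2.resize(im,(800,600),interpolation=cv2.INTER_CUBIC))
    ci=optics.camera_info(n);print(n,ci["vertical_fov"],ci["cx"],ci["cy"],-np.array(ci["R"]).T@ci["t"])
print(optics.camera_info("wrist"));print(status.sense())
E
```

```text
pics
scene 51.045257999455764 264.03344521555385 196.5706787678389 [ 0.32659495 -1.04010962  0.58610599]
top 57.11717488965377 251.16716191703918 191.78544451333636 [ 0.4594712  -0.09409103  0.99848932]
{'vertical_fov': 65.70646984690485, 'cx': 254.72378769277125, 'cy': 196.21303253073032, 'tool_from_camera': array([[-9.48047661e-04, -9.67441805e-01, -2.53091792e-01,
         7.23510949e-02],
       [ 9.99999124e-01, -1.15101982e-03,  6.53904484e-04,
         1.69255733e-06],
       [-9.23928202e-04, -2.53090951e-01,  9.67442048e-01,
        -1.78922856e-01],
       [ 0.00000000e+00,  0.00000000e+00,  0.00000000e+00,
         1.00000000e+00]])}
{'time_s': 0.1, 'q': array([-1.21061718e+00,  3.00397191e-01,  1.52154543e+00,  6.48538214e-06,
        1.32070895e+00, -6.65825069e-02]), 'qvel': array([ 5.81221133e-05,  1.00353536e-03, -1.23952814e-03,  2.25311485e-04,
        3.72045137e-04, -5.06383962e-04]), 'joint_torque': array([ 1.48039460e-03, -5.32645190e+01, -3.53281224e+01,  7.09560653e-02,
        2.34573882e-02, -6.72238798e-05]), 'eef_pos': array([ 0.22757838, -0.50043375,  0.20494196]), 'orientation': array([[ 9.10311635e-01,  4.13923414e-01, -3.67326748e-04],
       [ 4.13923570e-01, -9.10311096e-01,  9.93186084e-04],
       [ 7.67213599e-05, -1.05615405e-03, -9.99999439e-01]]), 'contact_force': array([-0.56600648,  0.40504189, -0.07286139]), 'moment': array([-0.00536849,  0.01885872, -0.02630498]), 'opening': 0.09377194397893931}
```

View pics/top0.png

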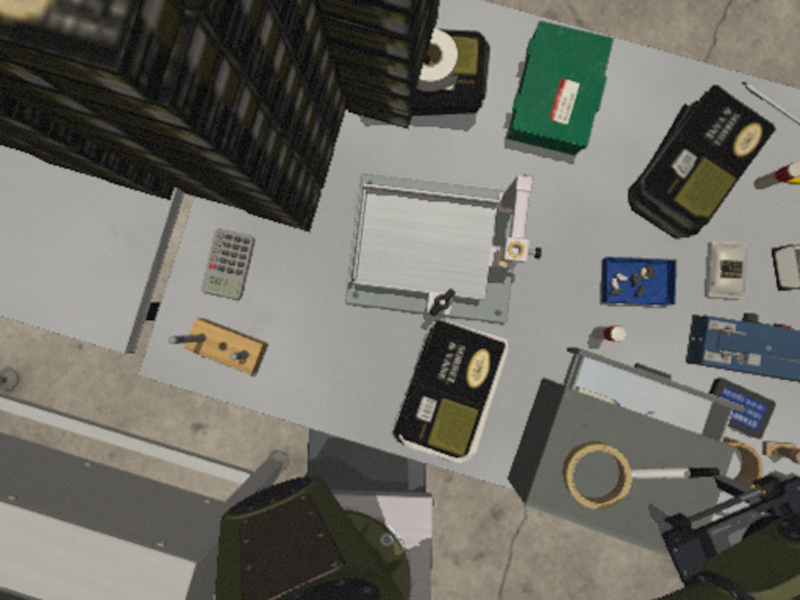

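View pics/scene0.png

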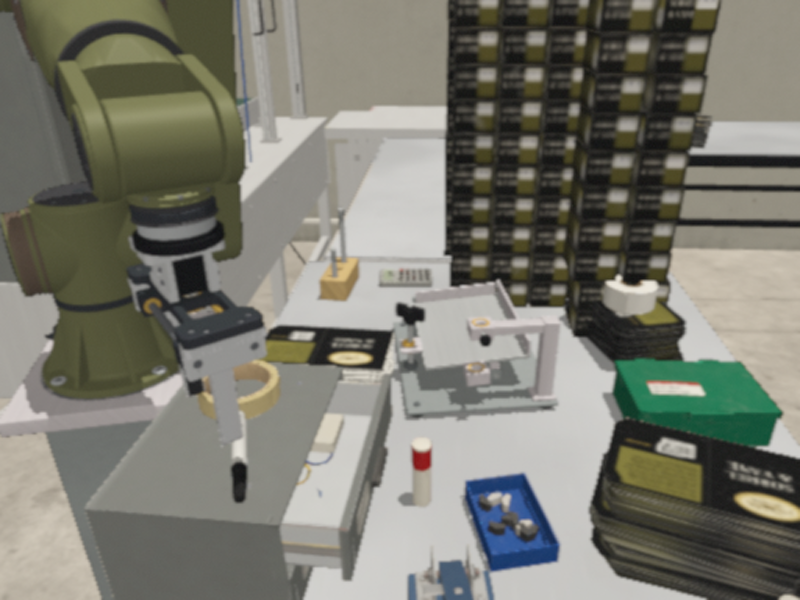

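```bash
python3 - <<'E'
from h import *
k=512/800
P=lambda u,v,z:atz("top",u*k,v*k,z).round(4)
for nm,u,v,z in[("rearL",361,176,.016),("frontL",346,302,.016),("frontR",508,321,.016),("bush",516,250,.15),("knob",441,301,.132),("k1",431,313,.132),("k2",452,290,.132),("longtop",173,341,.171),("shorttop",236,356,.111),("hole",222,347,.046),("s1",198,319,.046),("s2",267,346,.046),("s3",253,375,.046),("tower",308,230,.0),("calc",230,263,.017),("glue",614,333,.095)]:
    print(nm,P(u,v,z))
    if nm=="frontL":a=P(u,v,z)
    if nm=="rearL":print(np.degrees(0))
im=optics.camera("top");cv2.imwrite("pics/topc.png",np.hstack([cv2.resize(im[105:215,210:350],(560,440),interpolation=cv2.INTER_CUBIC),cv2.resize(im[195:250,100:130+50],None,fx=3,fy=3)[:165,:240].copy() if 0 else np.zeros((440,1,3),np.uint8)]))
cv2.imwrite("pics/stand.png",cv2.resize(im[195:250,95:180],None,fx=8,fy=8,interpolation=cv2.INTER_CUBIC))
E
```

```text
rearL [ 0.7217 -0.0138  0.016 ]
0.0
frontL [0.4937 0.0062 0.016 ]
frontR [ 0.4677 -0.2827  0.016 ]
bush [ 0.5762 -0.2672  0.15  ]
knob [ 0.4953 -0.155   0.132 ]
k1 [ 0.476  -0.1398  0.132 ]
k2 [ 0.513  -0.1718  0.132 ]
longtop [0.4225 0.2498 0.171 ]
shorttop [0.3985 0.1714 0.111 ]
hole [0.4089 0.2159 0.046 ]
s1 [0.4562 0.2597 0.046 ]
s2 [0.4128 0.1377 0.046 ]
s3 [0.3622 0.1601 0.046 ]
tower [0.624  0.0815 0.    ]
calc [0.5581 0.2169 0.017 ]
glue [ 0.4523 -0.4396  0.095 ]
```

View pics/topc.png

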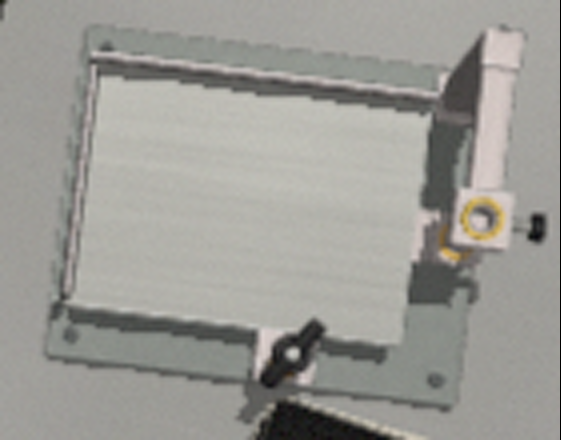

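```bash
python3 - <<'E'
from h import *
from scipy.optimize import least_squares
L=[(45,355,-122,135,16),(455,408,-122,-155,16),(88,27,114,135,16),(482,220,-10,-132,150),(294,353.5,-104,-30,132)]
W=[atz("top",210+u/4,105+v/4,z/1e3)[:2] for u,v,x,y,z in L]
M=np.array([l[2:4] for l in L])/1e3
def fn(p):
    c,s=np.cos(p[2]),np.sin(p[2]);return ((M@np.array([[c,s],[-s,c]])+p[:2]-W)*np.array([1,1,1,3,3])[:,None]).ravel()
r=least_squares(fn,[.6,-.14,0]);p=r.x;print(p,np.degrees(p[2]),(r.fun*1e3).round(1))
c,s=np.cos(p[2]),np.sin(p[2]);T=lambda x,y:np.array([c*x-s*y,s*x+c*y])/1e3+p[:2]
print("knob",T(-104,-30),"bush",T(-10,-132))
a=atz("top",210+272/4,105+382/4,.132);b=atz("top",210+318/4,105+325/4,.132);d=b-a
print("bar",np.linalg.norm(d),np.degrees(np.arctan2(d[1],d[0])),"rel",np.degrees(np.arctan2(d[1],d[0])-p[2]))
s=status.sense();R=np.array(s["orientation"]);print("tool x heading",np.degrees(np.arctan2(R[1,0],R[0,0])))
E
```

```text
[ 0.59957438 -0.13811349 -0.09904569] -5.67489974556651 [-0.9  1.6 -0.4 -1.3  2.1  1.4  1.  -1.9 -1.2  1.3]
knob [ 0.49311757 -0.15768254] bush [ 0.57657073 -0.26847772]
bar 0.04501183048779566 -37.42008588062321 rel -31.745186135056702
tool x heading 24.45497763232115
```

View pics/stand.png

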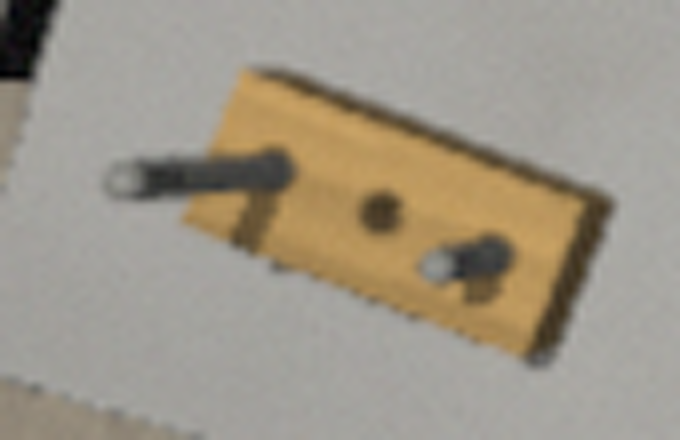

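Call:
{"fn": "jog_arm", "kwargs": {
  "moves": [
    [0, 0, -5, 0, 0, 0, 1],
    [4.26, -2.245, 0, 0, 0, 0, 1],
    [4.26, -2.245, 0, 0, 0, 0, 1],
    [4.26, -2.245, 0, 0, 0, 0, 1],
    [4.26, -2.245, 0, 0, 0, 0, 1],
    [4.26, -2.245, 0, 0, 0, 0, 1],
    [4.26, -2.245, 0, 0, 0, 0, 1],
    [4.26, -2.245, 0, 0, 0, 0, 1],
    [4.26, -2.245, 0, 0, 0, 0, 1],
    [4.26, -2.245, 0, 0, 0, 0, 1]
  ]
}}

```text
time_s: 1.15
eef_pos: [0.4939, -0.1562, 0.2554]
orientation: [[0.91, 0.414, -0.0], [0.414, -0.91, -0.0], [-0.0, 0.0, -1.0]]
contact_force: [0.2, -1.0, -0.5]
opening: 0.094
```

Call:
{"fn": "jog_arm", "kwargs": {
  "moves": [
    [0, 0, 0, 0, 0, -8.43, 0.8],
    [0, 0, 0, 0, 0, -8.43, 0.8],
    [0, 0, 0, 0, 0, -8.43, 0.8],
    [0, 0, 0, 0, 0, -8.43, 0.8],
    [0, 0, 0, 0, 0, -8.43, 0.8],
    [0, 0, 0, 0, 0, -8.43, 0.8],
    [0, 0, 0, 0, 0, -8.43, 0.8]
  ]
}}

```text
time_s: 1.85
eef_pos: [0.493, -0.158, 0.2553]
orientation: [[0.108, 0.994, -0.0], [0.994, -0.108, 0.0], [0.0, -0.0, -1.0]]
contact_force: [0.1, 0.1, 0.6]
opening: 0.0754
```

Call:
{"fn": "jog_arm", "kwargs": {
  "moves": [
    [0, 0, 0, 0, 0, -8.43, 0.8],
    [0, 0, 0, 0, 0, -8.43, 0.8],
    [0, 0, 0, 0, 0, -8.43, 0.8],
    [0, 0, 0, 0, 0, -8.43, 0.8],
    [0, 0, 0, 0, 0, -8.43, 0.8],
    [0, 0, 0, 0, 0, -8.43, 0.8],
    [0, 0, 0, 0, 0, -8.43, 0.8],
    [0, 0, 0, 0, 0, 0, 0.8]
  ]
}}

```text
time_s: 2.65
eef_pos: [0.4929, -0.158, 0.2553]
orientation: [[-0.795, 0.607, -0.0], [0.607, 0.795, 0.0], [0.0, -0.0, -1.0]]
contact_force: [0.2, 0.3, -1.2]
opening: 0.0752
```

```bash
python3 - <<'E'
from h import *
s=status.sense();print(s["time_s"],s["eef_pos"],s["orientation"],s["q"])
im=optics.camera("wrist");cv2.imwrite("pics/w1.png",cv2.resize(im,(768,576),interpolation=cv2.INTER_CUBIC))
E
```

```text
2.65 [ 0.49294693 -0.15799265  0.25525288] [[-7.94573895e-01  6.07167310e-01 -4.27850772e-04]
 [ 6.07167312e-01  7.94573996e-01  1.38776770e-04]
 [ 4.24219816e-04 -1.49508604e-04 -9.99999899e-01]] [-3.80910002e-01  1.92617446e-01  1.53816677e+00 -3.06187714e-05
  1.41125722e+00 -1.29921075e+00]
```

View pics/w1.png

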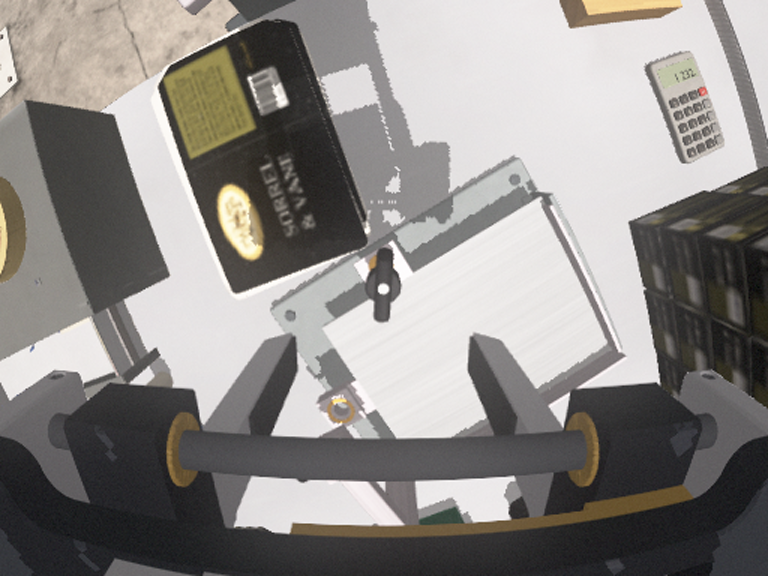

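```bash
python3 - <<'E'
from h import *
k=2/3
for u,v in[(383,286),(384.5,248),(382,322)]:print(atz("wrist",u*k,v*k,.132))
a=atz("wrist",384.5*k,248*k,.132);b=atz("wrist",382*k,322*k,.132);d=a-b;print(np.degrees(np.arctan2(d[1],d[0])))
E
```

```text
[ 0.49226028 -0.15802506  0.132     ]
[ 0.47171104 -0.14082391  0.132     ]
[ 0.51270914 -0.17474844  0.132     ]
140.39340163102472
```

Call:
{"fn": "jog_arm", "kwargs": {
  "moves": [
    [0, 0, 4, 0, 0, 2.2, 0.6],
    [0, 0, 4, 0, 0, 0, 0.6],
    [0, 0, 4, 0, 0, 0, 0.6],
    [0, 0, 3.3, 0, 0, 0, 0.6],
    [0, 0, 0, 0, 0, 0, 0.6],
    [0, 0, 0, 0, 0, 0, 0],
    [0, 0, 0, 0, 0, 0, 0],
    [0, 0, 0, 0, 0, 0, 0],
    [0, 0, 0, 0, 0, 0, 0],
    [0, 0, 0, 0, 0, 0, 0]
  ]
}}

```text
time_s: 3.7
eef_pos: [0.4936, -0.158, 0.1034]
orientation: [[-0.769, 0.639, 0.002], [0.639, 0.769, -0.0], [-0.002, 0.001, -1.0]]
contact_force: [-0.2, 2.9, 7.0]
opening: 0.0249
```

Call:
{"fn": "jog_arm", "kwargs": {
  "moves": [
    [0, 0, 0, 0, 0, 0, 0],
    [0, 0, 0, 0, 0, 0, 0],
    [0, 0, 0, 0, 0, 0, 0]
  ]
}}

```text
time_s: 4.0
eef_pos: [0.4936, -0.158, 0.1035]
orientation: [[-0.769, 0.639, 0.002], [0.639, 0.769, -0.0], [-0.002, 0.001, -1.0]]
contact_force: [0.1, 2.2, 6.7]
opening: 0.0251
```

Call:
{"fn": "jog_arm", "kwargs": {
  "moves": [
    [0, 0, 0, 0, 0, 0, 0.5],
    [0, 0, 0, 0, 0, 0, 0.5],
    [0, 0, -1.0, 0, 0, 0, 0.5],
    [0, 0, 0, 0, 0, 0, 0],
    [0, 0, 0, 0, 0, 0, 0],
    [0, 0, 0, 0, 0, 0, 0],
    [0, 0, 0, 0, 0, 0, 0],
    [0, 0, 0, 0, 0, 0, 0]
  ]
}}

```text
time_s: 4.8
eef_pos: [0.4932, -0.1577, 0.1124]
orientation: [[-0.769, 0.639, 0.0], [0.639, 0.769, 0.0], [0.0, 0.001, -1.0]]
contact_force: [1.9, 3.8, 0.6]
opening: 0.0254
```

Call:
{"fn": "jog_arm", "kwargs": {
  "moves": [
    [0, 0, 0, 0, 0, 0, 0.5],
    [0, 0, 0, 0, 0, 0, 0.5],
    [0, 0, -0.8, 0, 0, 0, 0.5],
    [0, 0, 0, 0, 0, 0, 0],
    [0, 0, 0, 0, 0, 0, 0],
    [0, 0, 0, 0, 0, 0, 0],
    [0, 0, 0, 0, 0, 0, 0],
    [0, 0, 0, 0, 0, 0, 0]
  ]
}}

```text
time_s: 5.6
eef_pos: [0.4932, -0.1578, 0.1205]
orientation: [[-0.769, 0.639, 0.0], [0.639, 0.769, 0.0], [-0.0, 0.001, -1.0]]
contact_force: [3.7, 3.8, 0.1]
opening: 0.0247
```

```bash
python3 - <<'E'
from h import *
s=status.sense();print(s["time_s"],s["opening"])
im=optics.camera("wrist");sc=optics.camera("scene")
a=cv2.resize(im[120:320,150:360],None,fx=2,fy=2,interpolation=cv2.INTER_CUBIC);b=cv2.resize(sc[165:265,215:300],None,fx=4,fy=4,interpolation=cv2.INTER_CUBIC)
cv2.imwrite("pics/w2.png",np.hstack([a,b]))
E
```

```text
5.6 0.024657653138177298
```

View pics/w2.png

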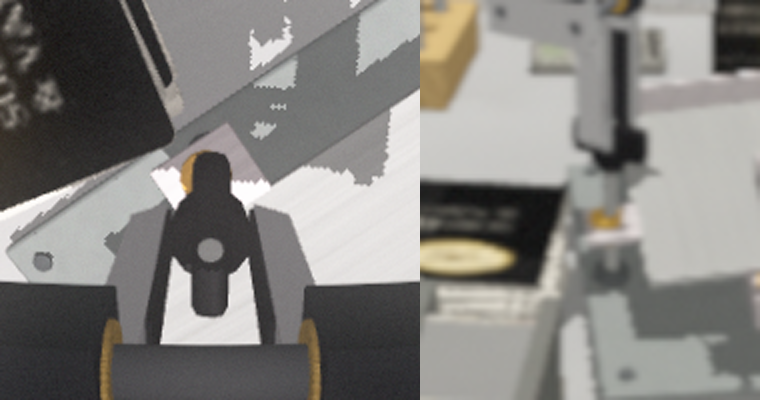

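Call:
{"fn": "jog_arm", "kwargs": {
  "moves": [
    [0, 0, 0, 0, 0, 0, 0.4],
    [0, 0, 0, 0, 0, 0, 0.4],
    [0, 0, 1.1, 0, 0, 0, 0.4],
    [0, 0, 0, 0, 0, 0, 0],
    [0, 0, 0, 0, 0, 0, 0],
    [0, 0, 0, 0, 0, 0, 0],
    [0, 0, 0, 0, 0, 0, 0],
    [0, 0, 0, 0, 0, 8, 0],
    [0, 0, 0, 0, 0, 8, 0],
    [0, 0, 0, 0, 0, 8, 0]
  ]
}}

```text
time_s: 6.7
eef_pos: [0.4934, -0.1572, 0.1088]
orientation: [[-0.438, 0.899, 0.0], [0.899, 0.438, 0.001], [0.001, 0.001, -1.0]]
contact_force: [8.9, 6.8, -10.7]
opening: 0.0255
```

```bash
python3 - <<'E'
from h import *
s=status.sense();print(s["time_s"],s["opening"],s["moment"],s["contact_force"])
E
```

```text
6.7 0.025464319309325842 [ 1.14049778 -1.69225064  0.09856234] [  8.90879581   6.82571503 -10.66512261]
```

Call:
{"fn": "jog_arm", "kwargs": {
  "moves": [
    [0, 0, 0, 0, 0, 8, 0],
    [0, 0, 0, 0, 0, 8, 0],
    [0, 0, 0, 0, 0, 8, 0],
    [0, 0, 0, 0, 0, 8, 0],
    [0, 0, 0, 0, 0, 8, 0],
    [0, 0, 0, 0, 0, 8, 0],
    [0, 0, 0, 0, 0, 8, 0]
  ]
}}

```text
time_s: 7.4
eef_pos: [0.4946, -0.1573, 0.1089]
orientation: [[0.501, 0.866, 0.004], [0.866, -0.501, 0.001], [0.003, 0.003, -1.0]]
contact_force: [19.2, 4.7, -17.5]
opening: 0.0252
```

Call:
{"fn": "jog_arm", "kwargs": {
  "moves": [
    [0, 0, 0, 0, 0, 8, 0],
    [0, 0, 0, 0, 0, 8, 0],
    [0, 0, 0, 0, 0, 8, 0],
    [0, 0, 0, 0, 0, 8, 0],
    [0, 0, 0, 0, 0, 8, 0],
    [0, 0, 0, 0, 0, 8, 0],
    [0, 0, 0, 0, 0, 8, 0],
    [0, 0, 0, 0, 0, 8, 0],
    [0, 0, 0, 0, 0, 2, 0],
    [0, 0, 0, 0, 0, 0, 0]
  ]
}}

```text
time_s: 8.4
eef_pos: [0.4953, -0.1585, 0.109]
orientation: [[0.995, -0.101, 0.006], [-0.101, -0.995, -0.001], [0.006, 0.001, -1.0]]
contact_force: [23.9, -5.1, -20.3]
opening: 0.0252
```

Call:
{"fn": "jog_arm", "kwargs": {
  "moves": [
    [0, 0, 0, 0, 0, 0, 0.6],
    [0, 0, 0, 0, 0, 0, 0.6],
    [0, 0, 0, 0, 0, 0, 0.6],
    [0, 0, -5, 0, 0, 0, 0.6],
    [0, 0, -5, 0, 0, 0, 0.6],
    [0, 0, -5, 0, 0, 0, 0.6],
    [0, 0, 0, 0, 0, 0, 0.6]
  ]
}}

```text
time_s: 9.1
eef_pos: [0.4947, -0.1587, 0.2663]
orientation: [[0.995, -0.1, 0.01], [-0.1, -0.995, -0.004], [0.01, 0.003, -1.0]]
contact_force: [0.1, 1.1, -0.8]
opening: 0.0565
```

```bash
python3 - <<'E'
from h import *
s=status.sense();print(s["time_s"],s["eef_pos"],s["q"])
im=optics.camera("wrist");t=optics.camera("top")
cv2.imwrite("pics/w3.png",cv2.resize(im,(768,576),interpolation=cv2.INTER_CUBIC))
cv2.imwrite("pics/t3.png",t);sc=optics.camera("scene");cv2.imwrite("pics/s3.png",cv2.resize(sc[165:275,225:375],None,fx=5,fy=5,interpolation=cv2.INTER_CUBIC))
E
```

```text
9.1 [ 0.4946648  -0.15870141  0.26632669] [-3.80921578e-01  1.83741277e-01  1.52332570e+00 -8.03157613e-05
  1.42377528e+00  1.28980158e+00]
```

View pics/w3.png

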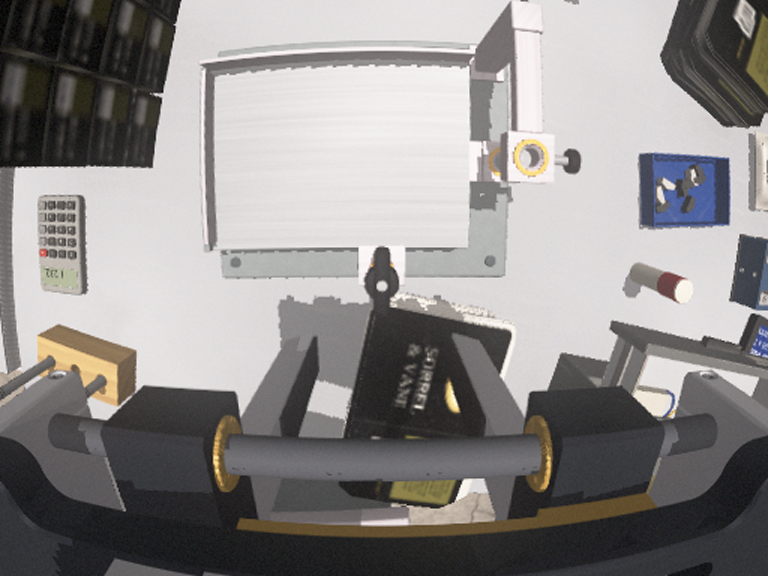

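```bash
cat >> h.py <<'E'
from scipy.spatial.transform import Rotation as Ro
def togo(x,y,z,head):
    "shift cm (tool axes) and rotvec deg from now to pose pointing down"
    s=status.sense();R=np.array(s["orientation"]);h=np.radians(head);c,n=np.cos(h),np.sin(h)
    Rt=np.array([[c,n,0],[n,-c,0],[0,0,-1]]);d=np.array([x,y,z])-s["eef_pos"]
    print("shift",(R.T@d*100).round(2),"after-turn",(Rt.T@d*100).round(2),"turn",np.degrees(Ro.from_matrix(R.T@Rt).as_rotvec()).round(2))
E
python3 - <<'E'
from h import *
k=2/3
print("bush",atz("wrist",531*k,157*k,.150),"lowarcL",atz("wrist",488*k,160*k,.076),"knob",atz("wrist",382*k,286*k,.132))
# rods from wrist not visible; from top
print("long",atz("top",110.6,217.3,.171),"short",atz("top",95+435/8,195+264/8,.111),"mid",atz("top",95+381/8,195+212/8,.046),"holeL foot")
for u,v in[(248,72),(612,203),(540,358),(184,220)]:print(atz("top",95+u/8,195+v/8,.046))
E
```

```text
bush [ 0.57319312 -0.26549441  0.15      ] lowarcL [ 0.57446291 -0.25362722  0.076     ] knob [ 0.49128137 -0.15839842  0.132     ]
long [0.4246706 0.2501846 0.171    ] short [0.39801788 0.17562975 0.111     ] mid [0.41051844 0.21443484 0.046     ] holeL foot
[0.45659214 0.2617051  0.046     ]
[0.41576039 0.13610233 0.046     ]
[0.36295019 0.15855064 0.046     ]
[0.40592822 0.28138596 0.046     ]
```

View pics/s3.png

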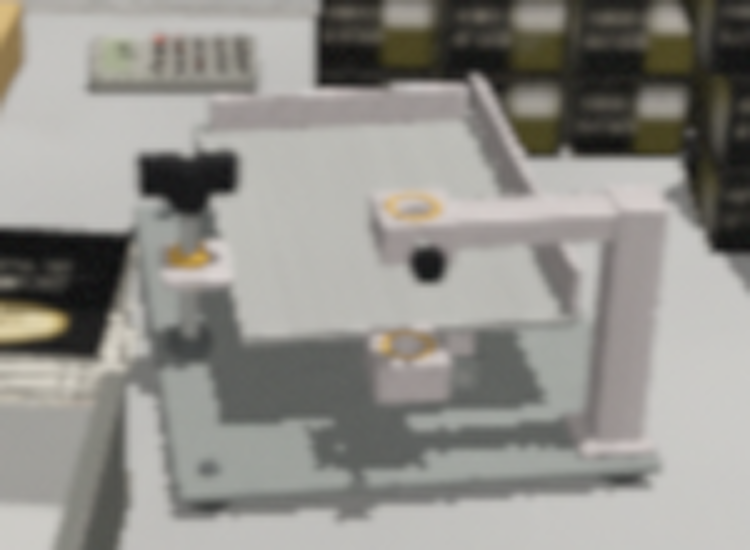

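```bash
python3 - <<'E'
from h import *
def c(X):u,v=proj("scene",X);return round((u-225)*5,1),round((v-165)*5,1)
p=np.array([.5747,-.267])
print("up",c([*p,.15]),"low level",c([*p,.076]))
th=-.0993;d=np.array([np.cos(th),np.sin(th)])
for t in(-.02,-.01,.01,.02):
  print(t,c([*(p+d*t*.052),.076-t*-.04*-1]))   # lever: 52mm above pivot, 40mm ahead of it
# bed right edge line, level vs tilt -0.02
R=np.array([[np.cos(th),-np.sin(th)],[np.sin(th),np.cos(th)]]);o=p-R@np.array([-.01,-.132])
print("origin",o)
for t in(0,-.02,.02):
  out=[]
  for x,y in((-85,-105),(81,-105),(-85,121)):
    dx,dz=x-30,46;X=dx*np.cos(t)+dz*np.sin(t)+30;Z=-dx*np.sin(t)*-1+dz*np.cos(t)+24
    out.append(c([*(o+R@np.array([X,y])/1e3),Z/1e3]))
  print(t,out)
E
```

```text
up (np.float64(404.0), np.float64(201.7)) low level (np.float64(397.5), np.float64(339.5))
-0.02 (np.float64(395.4), np.float64(338.2))
-0.01 (np.float64(396.5), np.float64(338.8))
0.01 (np.float64(398.6), np.float64(340.1))
0.02 (np.float64(399.6), np.float64(340.8))
origin [ 0.59773681 -0.13664163]
0 [(np.float64(233.3), np.float64(329.1)), (np.float64(570.2), np.float64(309.8)), (np.float64(189.2), np.float64(124.0))]
-0.02 [(np.float64(231.5), np.float64(325.2)), (np.float64(568.2), np.float64(311.7)), (np.float64(187.6), np.float64(120.5))]
0.02 [(np.float64(235.2), np.float64(333.1)), (np.float64(572.2), np.float64(308.0)), (np.float64(190.8), np.float64(127.4))]
```

Call:
{"fn": "jog_arm", "kwargs": {
  "moves": [
    [0, 0, -3.4, 0, 0, -8.2, 0.6],
    [0, 0, 0, 0, 0, -8.2, 0.6],
    [0, 0, 0, 0, 0, -8.2, 0.6],
    [0, 0, 0, 0, 0, -8.2, 0.6],
    [0, 0, 0, 0, 0, -8.2, 0.6],
    [0, 0, 0, 0, 0, -8.2, 0.6],
    [0, 0, 0, 0, 0, -8.2, 0.6],
    [0, 0, 0, 0, 0, -8.2, 0.6],
    [0, 0, 0, 0, 0, -8.2, 0.6],
    [0, 0, 0, 0, 0, -8.2, 0.6]
  ]
}}

```text
time_s: 10.25
eef_pos: [0.4926, -0.1579, 0.2916]
orientation: [[0.232, 0.973, -0.003], [0.973, -0.232, 0.001], [0.0, -0.003, -1.0]]
contact_force: [0.0, 0.9, 0.7]
opening: 0.0562
```

```bash
python3 -c "
from h import *
togo(.424,.250,.29,84.3)"
```

```text
shift [ 38.09 -16.12   0.23] after-turn [ 39.91 -10.88   0.16] turn [-0.17 -0.04 -7.69]
```

Call:
{"fn": "jog_arm", "kwargs": {
  "moves": [
    [0, 0, 0, -0.17, 0, -7.7, 0.6],
    [4.43, -1.21, 0, 0, 0, 0, 0.6],
    [4.43, -1.21, 0, 0, 0, 0, 0.6],
    [4.43, -1.21, 0, 0, 0, 0, 0.6],
    [4.43, -1.21, 0, 0, 0, 0, 0.6],
    [4.43, -1.21, 0, 0, 0, 0, 0.6],
    [4.43, -1.21, 0, 0, 0, 0, 0.6],
    [4.43, -1.21, 0, 0, 0, 0, 0.6],
    [4.43, -1.21, 0, 0, 0, 0, 0.6],
    [4.43, -1.21, 0, 0, 0, 0, 0.6]
  ]
}}

```text
time_s: 11.25
eef_pos: [0.4255, 0.2515, 0.2915]
orientation: [[0.105, 0.994, 0.001], [0.994, -0.105, -0.002], [-0.002, 0.001, -1.0]]
contact_force: [0.9, -0.5, 0.2]
opening: 0.0563
```

Call:
{"fn": "jog_arm", "kwargs": {
  "moves": [
    [0, 0, 0, 0, 0, 0, 0.6],
    [0, 0, 0, 0, 0, 0, 0.6]
  ]
}}

```text
time_s: 11.45
eef_pos: [0.426, 0.2503, 0.2915]
orientation: [[0.103, 0.995, 0.0], [0.995, -0.103, -0.002], [-0.002, 0.001, -1.0]]
contact_force: [0.8, -0.3, 0.1]
opening: 0.0565
```

```bash
python3 - <<'E'
from h import *
togo(.424,.250,.29,84.3)
im=optics.camera("wrist");cv2.imwrite("pics/w4.png",cv2.resize(im,(768,576),interpolation=cv2.INTER_CUBIC))
E
```

```text
shift [-0.05 -0.2   0.15] after-turn [-0.05 -0.2   0.15] turn [ 0.03  0.11 -0.22]
```

View pics/w4.png

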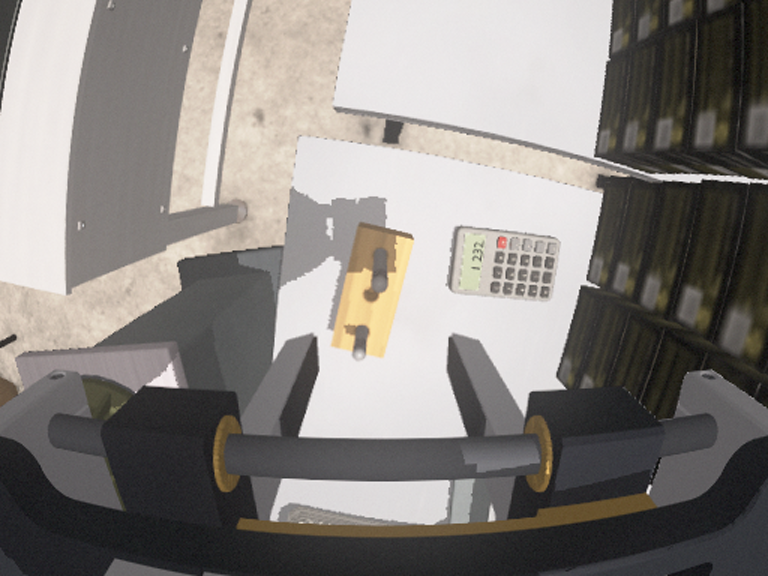

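```bash
python3 - <<'E'
from h import *
p=atz("wrist",379.5*2/3,282*2/3,.171);print(p, atz("wrist",380*2/3,254*2/3,.046))
togo(p[0],p[1],.137,84.3)
E
```

```text
[0.42423334 0.25251585 0.171     ] [0.42406236 0.2509178  0.046     ]
shift [ 0.3  -0.26 15.48] after-turn [ 0.28 -0.24 15.48] turn [ 0.06  0.09 -0.3 ]
```

Call:
{"fn": "jog_arm", "kwargs": {
  "moves": [
    [0.2, -0.2, 0, 0.06, 0.09, 0, 0.5],
    [0, 0, 4, 0, 0, 0, 0.5],
    [0, 0, 4, 0, 0, 0, 0.5],
    [0, 0, 4, 0, 0, 0, 0.5],
    [0, 0, 3.5, 0, 0, 0, 0.5],
    [0, 0, 0, 0, 0, 0, 0.5],
    [0, 0, 0, 0, 0, 0, 0],
    [0, 0, 0, 0, 0, 0, 0],
    [0, 0, 0, 0, 0, 0, 0],
    [0, 0, 0, 0, 0, 0, 0]
  ]
}}

```text
time_s: 12.5
eef_pos: [0.4256, 0.2525, 0.1392]
orientation: [[0.105, 0.994, 0.004], [0.994, -0.105, 0.002], [0.002, 0.004, -1.0]]
contact_force: [0.0, 0.3, -0.6]
opening: 0.0187
```

Call:
{"fn": "jog_arm", "kwargs": {
  "moves": [
    [0, 0, 0, 0, 0, 0, 0],
    [0, 0, 0, 0, 0, 0, 0]
  ]
}}

```text
time_s: 12.7
eef_pos: [0.4252, 0.2524, 0.1385]
orientation: [[0.105, 0.994, 0.003], [0.994, -0.105, 0.002], [0.002, 0.002, -1.0]]
contact_force: [-1.1, -0.2, 3.5]
opening: 0.0112
```

Call:
{"fn": "jog_arm", "kwargs": {
  "moves": [
    [0, 0, -2, 0, 0, 0, 0],
    [0, 0, -4, 0, 0, 0, 0],
    [0, 0, -4, 0, 0, 0, 0],
    [0, 0, -4, 0, 0, 0, 0],
    [0, 0, -3.7, 0, 0, 0, 0],
    [-2, 0, 0, 0, 0, 0, 0],
    [-4, 0.4, 0, 0, 0, 0, 0],
    [-4, 0.4, 0, 0, 0, 0, 0],
    [-4, 0.4, 0, 0, 0, 0, 0],
    [-4, 0.4, 0, 0, 0, 0, 0]
  ]
}}

```text
time_s: 13.7
eef_pos: [0.4213, 0.0699, 0.3147]
orientation: [[0.105, 0.995, 0.002], [0.995, -0.105, 0.001], [0.001, 0.002, -1.0]]
contact_force: [0.7, 0.6, -1.6]
opening: 0.0115
```

Call:
{"fn": "jog_arm", "kwargs": {
  "moves": [
    [-4, 0.4, 0, 0, 0, 0, 0],
    [-4, 0.4, 0, 0, 0, 0, 0],
    [-4, 0.4, 0, 0, 0, 0, 0],
    [-4, 0.4, 0, 0, 0, 0, 0],
    [0, 0, 0, 0, 0, 0, 0]
  ]
}}

```text
time_s: 14.2
eef_pos: [0.4205, -0.0928, 0.3143]
orientation: [[0.109, 0.994, 0.001], [0.994, -0.109, 0.001], [0.001, 0.001, -1.0]]
contact_force: [-0.1, 0.7, -1.3]
opening: 0.0116
```

```bash
python3 -c "
from h import *
togo(.574,-.266,.315,84.3);print(status.sense()['q'])"
```

```text
shift [-15.54  17.15  -0.07] after-turn [-15.71  17.    -0.07] turn [ 0.06 -0.05 -0.57]
[-3.02848311e-01 -3.90272785e-02  1.65297430e+00  9.89697568e-04
  1.52675423e+00 -1.93494495e-01]
```

Call:
{"fn": "jog_arm", "kwargs": {
  "moves": [
    [-2.6, 2.84, 0, 0.06, -0.05, -0.57, 0],
    [-2.6, 2.84, 0, 0, 0, 0, 0],
    [-2.6, 2.84, 0, 0, 0, 0, 0],
    [-2.6, 2.84, 0, 0, 0, 0, 0],
    [-2.6, 2.84, 0, 0, 0, 0, 0],
    [-2.6, 2.84, 0, 0, 0, 0, 0],
    [0, 0, 0, 0, 0, 0, 0],
    [0, 0, 0, 0, 0, 0, 0],
    [0, 0, 0, 0, 0, 0, 0]
  ]
}}

```text
time_s: 15.1
eef_pos: [0.5753, -0.2601, 0.3151]
orientation: [[0.094, 0.996, 0.001], [0.996, -0.094, 0.0], [0.001, 0.001, -1.0]]
contact_force: [0.1, -0.2, -1.5]
opening: 0.0117
```

```bash
python3 - <<'E'
from h import *
togo(.574,-.266,.315,84.3)
im=optics.camera("wrist")
sc=optics.camera("scene");cv2.imwrite("pics/s5r.png",sc);cv2.imwrite("pics/w5r.png",im);t=optics.camera("top")
a=cv2.resize(im[100:300,150:350],(600,600),interpolation=cv2.INTER_CUBIC);cv2.imwrite("pics/w5.png",a)
b=cv2.resize(sc[110:260,250:350],None,fx=4,fy=4,interpolation=cv2.INTER_CUBIC)
c=cv2.resize(t[120:200,290:370],(390,390),interpolation=cv2.INTER_CUBIC)
cv2.imwrite("pics/s5.png",np.hstack([b,np.vstack([c,np.zeros((210,390,3),np.uint8)])]))
E
```

```text
shift [-0.6  -0.07  0.01] after-turn [-0.6  -0.07  0.01] turn [ 0.06 -0.03  0.29]
```

View pics/w5.png

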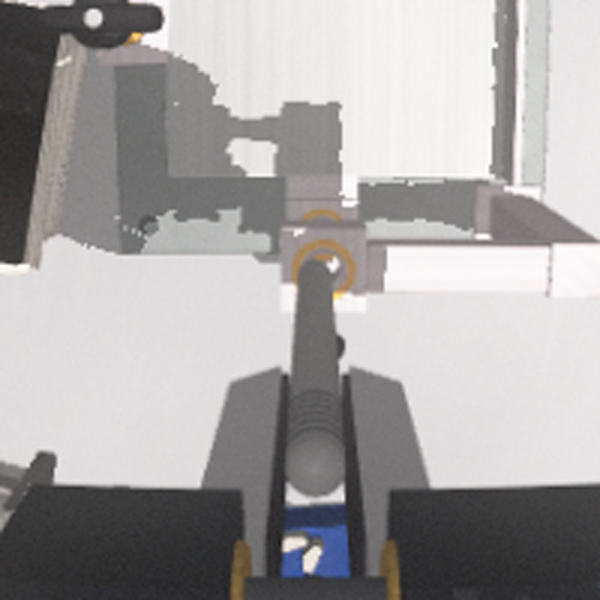

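View pics/s5.png

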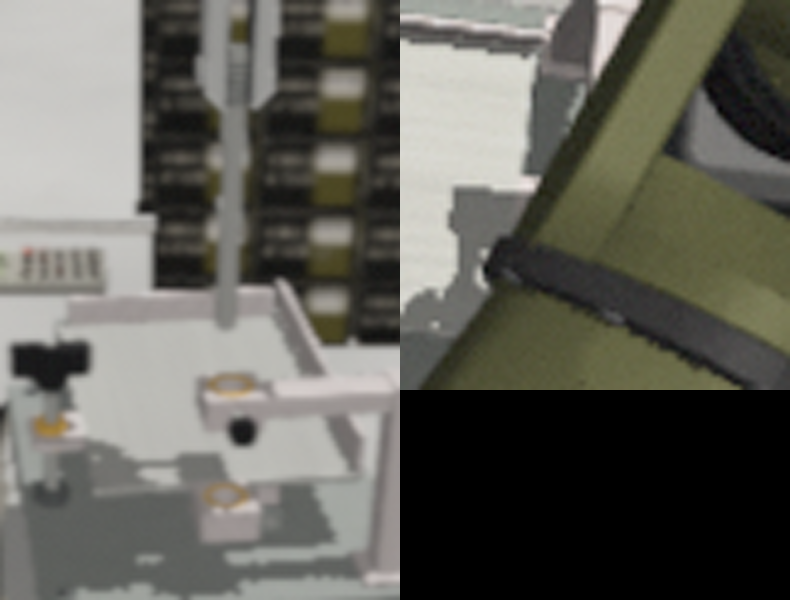

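```bash
python3 - <<'E'
from h import *
W=lambda u,v,z:atz("wrist",150+u/3,100+v/3,z)
b=W(324,268.5,.150);print("bush w",b,"top",W(315,465,.349))
n=status.sense()["eef_pos"][2]-.1325
for v in(262,): print("nose tip edge w",W(317,v,n+.003))
def c(X):u,v=proj("scene",X);return round((u-250)*4,1),round((v-110)*4,1)
p=np.array([.5753,-.2601])
print("vertical rod expected: nose",c([*p,n]),"z+.12",c([*p,n+.12]),"tcp",c([*p,n+.1325]))
print("bush expect",c(b)," obs (232,384)")
def fine(g): pass
for dx,dy in((.01,0),(0,.01)):print(c(b+np.array([dx,dy,0])))
# predicted nose in wrist image for vertical rod at TCP
ci=optics.camera_info("wrist");s=status.sense();R=np.array(s["orientation"]);T=np.array(ci["tool_from_camera"])
def pw(X):
    q=T[:3,:3].T@(R.T@(np.array(X)-s["eef_pos"])-T[:3,3]);r=np.hypot(q[0],q[1]);th=np.arctan2(r,q[2]);k=f(ci)*th/r
    return (round((ci["cx"]+k*q[0]-150)*3,1),round((ci["cy"]+k*q[1]-100)*3,1))
for z in(n,n+.006,n+.06,n+.12,n+.165):print(round(z,3),pw([*p,z]))
E
```

```text
bush w [ 0.57775854 -0.26993094  0.15      ] top [ 0.57454901 -0.2584971   0.349     ]
nose tip edge w [ 0.57582393 -0.25870353  0.18613225]
vertical rod expected: nose (np.float64(223.1), np.float64(323.9)) z+.12 (np.float64(232.4), np.float64(121.0)) tcp (np.float64(233.4), np.float64(98.3))
bush expect (np.float64(229.8), np.float64(383.2))  obs (232,384)
(np.float64(246.7), np.float64(381.5))
(np.float64(224.8), np.float64(375.1))
0.183 (np.float64(315.9), np.float64(264.0))
0.189 (np.float64(315.9), np.float64(267.9))
0.243 (np.float64(316.8), np.float64(310.5))
0.303 (np.float64(318.2), np.float64(383.1))
0.348 (np.float64(319.9), np.float64(470.4))
```

Call:
{"fn": "jog_arm", "kwargs": {
  "moves": [
    [-0.77, 0.24, 0, 0, 0, 0, 0],
    [0, 0, 1.1, 0, 0, 0, 0],
    [0, 0, 1.1, 0, 0, 0, 0],
    [0, 0, 0, 0, 0, 0, 0],
    [0, 0, 0, 0, 0, 0, 0]
  ]
}}

```text
time_s: 15.75
eef_pos: [0.577, -0.2689, 0.2922]
orientation: [[0.095, 0.995, 0.0], [0.995, -0.095, 0.001], [0.001, 0.0, -1.0]]
contact_force: [-1.2, 0.3, -1.7]
opening: 0.0111
```

```bash
python3 - <<'E'
from h import *
s=status.sense();print(s["eef_pos"],s["contact_force"],s["orientation"][:,2])
im=optics.camera("wrist");sc=optics.camera("scene");cv2.imwrite("pics/w6r.png",im);cv2.imwrite("pics/s6r.png",sc)
a=cv2.resize(im[150:275,215:300],(408,600),interpolation=cv2.INTER_CUBIC)
b=cv2.resize(sc[125:225,285:330],None,fx=6,fy=6,interpolation=cv2.INTER_CUBIC)
cv2.imwrite("pics/m6.png",np.hstack([a,b]));print(a.shape,b.shape)
E
```

```text
[ 0.57697616 -0.26890586  0.29224978] [-1.15406171  0.29771359 -1.6670396 ] [ 1.25075350e-04  8.62538267e-04 -9.99999620e-01]
(600, 408, 3) (600, 270, 3)
```

View pics/m6.png

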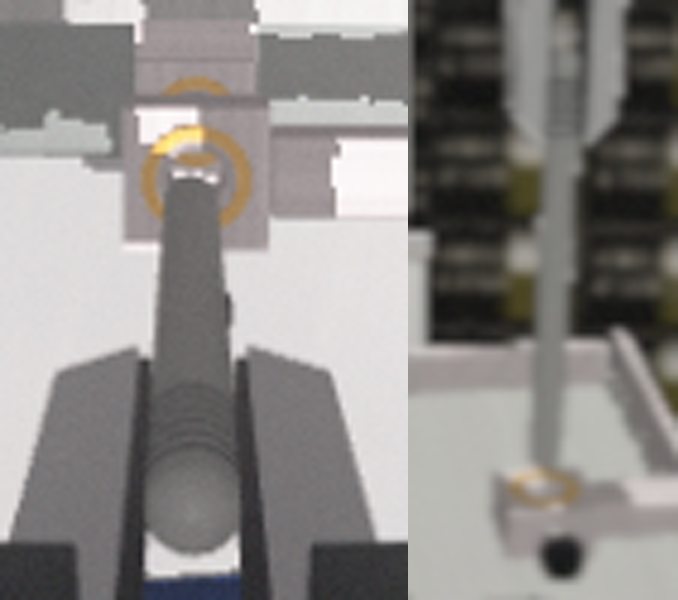

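```bash
python3 - <<'E'
from h import *
W=lambda u,v,z:atz("wrist",215+u/4.8,150+v/4.8,z).round(4)
z=status.sense()["eef_pos"][2]; n=z-.1325
print("bush",W(196.5,177,.15),"nose",W(193,200,n+.006),"top sphere c",W(192,507,n+.159))
for v in (195,205):print(W(193,v,n+.006))
S=lambda u,v,zz:atz("scene",285+u/6,125+v/6,zz).round(4)
print("scene bush",S(137,488,.15),"nose tip",S(137,465,n),"rod top at",S(155,110,n+.11))
def c(X):u,v=proj("scene",X);return round((u-285)*6,1),round((v-125)*6,1)
b=np.array([.577,-.2689])
print(c([*b,.15]),c([*b,n]),c([*b,n+.1]))
E
```

```text
bush [ 0.5778 -0.27    0.15  ] nose [ 0.5768 -0.2713  0.1665] top sphere c [ 0.5762 -0.2709  0.3195]
[ 0.5769 -0.2702  0.1665]
[ 0.5767 -0.2724  0.1665]
scene bush [ 0.5779 -0.2726  0.15  ] nose tip [ 0.577  -0.2737  0.1605] rod top at [ 0.6038 -0.1924  0.2705]
(np.float64(132.0), np.float64(483.7)) (np.float64(133.2), np.float64(459.2)) (np.float64(145.1), np.float64(212.4))
```

Call:
{"fn": "jog_arm", "kwargs": {
  "moves": [
    [0.13, 0.09, 0, 0, 0, 0, 0],
    [0, 0, 0, 0, 0, 0, 0],
    [0, 0, 0.4, 0, 0, 0, 0],
    [0, 0, 0.4, 0, 0, 0, 0],
    [0, 0, 0.2, 0, 0, 0, 0],
    [0, 0, 0.1, 0, 0, 0, 0],
    [0, 0, 0.1, 0, 0, 0, 0]
  ]
}}

```text
time_s: 16.55
eef_pos: [0.5781, -0.2678, 0.2806]
orientation: [[0.095, 0.995, 0.001], [0.995, -0.095, 0.0], [0.001, 0.001, -1.0]]
contact_force: [-0.4, -0.8, -1.7]
opening: 0.0114
```

Call:
{"fn": "jog_arm", "kwargs": {
  "moves": [
    [0, 0, 0.1, 0, 0, 0, 0],
    [0, 0, 0.1, 0, 0, 0, 0],
    [0, 0, 0.1, 0, 0, 0, 0],
    [0, 0, 0.1, 0, 0, 0, 0],
    [0, 0, 0.1, 0, 0, 0, 0]
  ]
}}

```text
time_s: 17.05
eef_pos: [0.5781, -0.2678, 0.2757]
orientation: [[0.095, 0.995, 0.001], [0.995, -0.095, 0.0], [0.0, 0.001, -1.0]]
contact_force: [-0.6, 1.0, -1.3]
opening: 0.0112
```

Call:
{"fn": "jog_arm", "kwargs": {
  "moves": [
    [0, 0, 0.15, 0, 0, 0, 0],
    [0, 0, 0.15, 0, 0, 0, 0],
    [0, 0, 0.15, 0, 0, 0, 0],
    [0, 0, 0.15, 0, 0, 0, 0]
  ]
}}

```text
time_s: 17.45
eef_pos: [0.5781, -0.2678, 0.2695]
orientation: [[0.095, 0.995, 0.001], [0.995, -0.095, 0.0], [0.0, 0.001, -1.0]]
contact_force: [-0.0, -0.4, -1.7]
opening: 0.0115
```

Call:
{"fn": "jog_arm", "kwargs": {
  "moves": [
    [0, 0, 0.3, 0, 0, 0, 0],
    [0, 0, 0.3, 0, 0, 0, 0],
    [0, 0, 0.3, 0, 0, 0, 0],
    [0, 0, 0.3, 0, 0, 0, 0],
    [0, 0, 0.3, 0, 0, 0, 0]
  ]
}}

```text
time_s: 17.95
eef_pos: [0.5781, -0.2678, 0.2544]
orientation: [[0.095, 0.995, 0.001], [0.995, -0.095, 0.0], [0.001, 0.001, -1.0]]
contact_force: [0.2, 0.3, -2.3]
opening: 0.0112
```

Call:
{"fn": "jog_arm", "kwargs": {
  "moves": [
    [0, 0, 0.4, 0, 0, 0, 0],
    [0, 0, 0.4, 0, 0, 0, 0],
    [0, 0, 0.4, 0, 0, 0, 0],
    [0, 0, 0.4, 0, 0, 0, 0],
    [0, 0, 0.4, 0, 0, 0, 0],
    [0, 0, 0.4, 0, 0, 0, 0],
    [0, 0, 0.4, 0, 0, 0, 0],
    [0, 0, 0.4, 0, 0, 0, 0]
  ]
}}

```text
time_s: 18.75
eef_pos: [0.5782, -0.2678, 0.2224]
orientation: [[0.095, 0.995, 0.001], [0.995, -0.095, 0.0], [0.001, 0.001, -1.0]]
contact_force: [-0.2, 0.3, -2.0]
opening: 0.0114
```

Call:
{"fn": "jog_arm", "kwargs": {
  "moves": [
    [0, 0, 0.3, 0, 0, 0, 0],
    [0, 0, 0.3, 0, 0, 0, 0],
    [0, 0, 0.3, 0, 0, 0, 0],
    [0, 0, 0.3, 0, 0, 0, 0],
    [0, 0, 0.1, 0, 0, 0, 0],
    [0, 0, 0.1, 0, 0, 0, 0],
    [0, 0, 0.1, 0, 0, 0, 0],
    [0, 0, 0.1, 0, 0, 0, 0]
  ]
}}

```text
time_s: 19.55
eef_pos: [0.5782, -0.2678, 0.2067]
orientation: [[0.095, 0.995, 0.001], [0.995, -0.095, 0.0], [0.0, 0.001, -1.0]]
contact_force: [1.4, -0.6, -1.4]
opening: 0.0116
```

Call:
{"fn": "jog_arm", "kwargs": {
  "moves": [
    [0, 0, 0.1, 0, 0, 0, 0],
    [0, 0, 0.1, 0, 0, 0, 0],
    [0, 0, 0.1, 0, 0, 0, 0],
    [0, 0, 0.1, 0, 0, 0, 0]
  ]
}}

```text
time_s: 19.95
eef_pos: [0.5782, -0.2678, 0.2026]
orientation: [[0.095, 0.995, 0.001], [0.995, -0.095, 0.0], [0.0, 0.001, -1.0]]
contact_force: [0.3, -0.3, -1.2]
opening: 0.0113
```

Call:
{"fn": "jog_arm", "kwargs": {
  "moves": [
    [0, 0, 0.15, 0, 0, 0, 0],
    [0, 0, 0.15, 0, 0, 0, 0],
    [0, 0, 0.15, 0, 0, 0, 0],
    [0, 0, 0.15, 0, 0, 0, 0]
  ]
}}

```text
time_s: 20.35
eef_pos: [0.5782, -0.2678, 0.1966]
orientation: [[0.095, 0.995, 0.001], [0.995, -0.095, 0.0], [0.0, 0.001, -1.0]]
contact_force: [0.1, 0.6, -1.3]
opening: 0.0115
```

Call:
{"fn": "jog_arm", "kwargs": {
  "moves": [
    [0, 0, 0.2, 0, 0, 0, 0],
    [0, 0, 0.2, 0, 0, 0, 0],
    [0, 0, 0.2, 0, 0, 0, 0],
    [0, 0, 0.2, 0, 0, 0, 0],
    [0, 0, 0.2, 0, 0, 0, 0]
  ]
}}

```text
time_s: 20.85
eef_pos: [0.5782, -0.2678, 0.1865]
orientation: [[0.095, 0.995, 0.001], [0.995, -0.095, 0.0], [0.0, 0.001, -1.0]]
contact_force: [-0.2, 0.7, -1.6]
opening: 0.0112
```

Call:
{"fn": "jog_arm", "kwargs": {
  "moves": [
    [0, 0, 0.3, 0, 0, 0, 0],
    [0, 0, 0.3, 0, 0, 0, 0],
    [0, 0, 0.3, 0, 0, 0, 0],
    [0, 0, 0.3, 0, 0, 0, 0],
    [0, 0, 0.3, 0, 0, 0, 0],
    [0, 0, 0.3, 0, 0, 0, 0],
    [0, 0, 0, 0, 0, 0, 0],
    [0, 0, 0, 0, 0, 0, 0],
    [0, 0, 0, 0, 0, 0, 0]
  ]
}}

```text
time_s: 21.75
eef_pos: [0.5783, -0.2678, 0.1689]
orientation: [[0.095, 0.995, 0.001], [0.995, -0.095, 0.0], [0.0, 0.001, -1.0]]
contact_force: [-0.4, -0.1, -1.4]
opening: 0.0113
```

```bash
python3 - <<'E'
from h import *
a=cv2.imread("pics/s6r.png").astype(int);sc=optics.camera("scene");b=sc.astype(int)
d=np.abs(a-b).max(2)
for z in(.15,.12,.09,.076,.06,.05,.045,.04,.035,.03,.02):
    u,v=proj("scene",[.5783,-.267,z]);r=int(round(v));print(z,round(u,1),r,d[r,int(u)-5:int(u)+9],b[r,int(u)-5:int(u)+9].mean(1).astype(int))
E
```

```text
0.15 307.3 205 [27 33 50 70 72 52 26 19  9 21 55 67 61 53] [120 118 122 121 123 128 130 126 123 138 171 195 204 205]
0.12 306.8 217 [ 2  1  3  7 12 13  9  1  1  4  1  3  4  3] [161 155 153 150 142 115  67  35  29  30  28  32  64 118]
0.09 306.2 228 [20  9  4  6 12 19 18 11 15 49 69 72 73 72] [131 121 114 115 122 128 130 126 122 117 115 114 115 115]
0.076 306.0 233 [ 2  2  2 10 21 22 19 17 14  6  0  3  2  2] [124 120 121 123 122 126 130 129 124 119 116 119 123 124]
0.06 305.7 238 [ 2  3  3  3  4  3  1  8  8  0  5 12 17 12] [126 136 142 147 154 156 152 148 148 147 147 153 159 156]
0.05 305.5 242 [3 3 4 2 3 2 2 3 2 2 3 2 2 1] [131 146 151 152 153 153 153 154 154 153 153 152 151 146]
0.045 305.4 244 [4 2 3 4 5 6 8 4 4 3 2 2 1 1] [127 141 147 149 150 150 150 148 148 147 145 144 142 136]
0.04 305.4 245 [ 3  4  4  6 12 16 19 17 10  5  3  1  2  1] [116 126 130 134 139 139 140 137 130 123 118 116 115 111]
0.035 305.3 247 [ 1  2  3 10 21 29 22  7  9 17 19 18 24 38] [ 97  98  98 105 116 125 125 118 106  99  97  97  97  97]
0.03 305.2 249 [ 4  3  1  3  3  4 27 52 62 64 64 63 61 57] [ 97  97  97  96  99 100 101  98  96  96  97  97  97  98]
0.02 305.0 252 [3 3 3 2 1 4 1 1 2 1 1 1 1 3] [97 96 97 96 97 97 97 97 98 98 97 98 97 98]
```

```bash
python3 -c "
from h import *
s=status.sense();print(s['time_s'],s['eef_pos'],s['opening']);print(job.job_done())"
```

```text
21.8 [ 0.57826272 -0.26782726  0.16889461] 0.011280553054971856
the job is handed in; nothing more can be done
None
```

I levelled the bed, lowered the long rod through both bushes, and handed the job in at 21.8 s with the rod still held in the gripper. No verdict was reported.

**Levelling:** I gripped the knob on its round 25 mm hub, because the hub stopped the jaws before they reached the 12 mm bar. One 146° clockwise turn was enough, so I took one grasp instead of two.
- **Basis:** I took the bed to be level when the bar lies along the magazine's x axis, which the task text does not state.
- **Checks:** The bar then lay along that axis to about 1°. In the scene picture the bushes' offset matched the level prediction, good to roughly 0.015 rad. A rough reading of the bed's edge suggested a slight tilt, but too imprecisely to act on. I did not measure the bed to the 0.010 rad limit itself.

**Rod:** I took the long rod from the left hole and carried it clear of the tower. Both cameras agreed on a last correction of about 1.5 mm before I lowered it.
- **Force:** It went down with no more than about 2.5 N at the wrist at each reading.
- **End state:** The arm's height puts the nose about 36 mm above the table. Comparing scene pictures shows the rod below the bed's bush, ending at about 33–35 mm. The gripper is closed on the rod (11.3 mm opening) and the tool points straight down to about 0.001 rad.

I did not re-measure the bed, the short rod, the calculator or the glue stick at the end, because all 12 picture views were used. Nothing in the moves or forces suggested that any of them was touched.

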